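# Fit the round tube head to the tube rotator

### The job

Pull the round eight-hole tube head straight up off its sprung stud on the storage rail, and push it onto the sloping square drive of the tube rotator until the spring balls click into the socket and the hub sits fully home against the collar. Let go of it there. Leave the four-armed head clipped on the rail, and do not disturb the tip box or the small jar.

Things in the scene. Friction and masses are not known exactly. Their poses are not given: they have to be found in the camera images.
- round_head: Round tube head, to be fitted: white disc, diameter 100 mm, z 34 to 40 mm, eight 15 mm tube sleeves through it (z 12 to 42). Underneath a square hub 38 mm wide, 34 mm high, with the socket. On top a black grip bar (see round_grip). Origin: centre of the hub's underside = socket mouth; z along the socket's axis, away from the mouth. About 0.25 kg (0.18 to 0.33).
- round_grip (a point): Centre of the round head's upright grip bar with flat sides, 59 mm above the head's origin; axes as the head's. The bar is 34 mm long in x, 20 mm thick in y, and spans 40 to 78 mm above the head's origin.
- round_socket (a point): Roof centre of the round head's square socket, 30 mm above the head's origin; axes as the head's. The socket is 18 mm wide, its sides parallel to x and y, flared to 24 mm at the mouth over 5 mm, with a dimple in each of the four walls 15 mm above the mouth, so it fits a drive in any of four quarter turns.
- cross_head: Four-armed tube head, to be left on the rail: white cross with arms 26 mm wide along x and y, 116 mm tip to tip (z 34 to 40 mm), one 23 mm sleeve on each arm. Same hub, socket and grip bar as the round head (top at 78 mm). Origin: centre of the hub's underside.
- rail: Fixed aluminium storage rail, 300 mm long in its y, 60 mm wide, top at z = 45 mm; origin under its centre on the bench, z up. Two upright studs with spring balls at y = +70 and -70 mm, same shape as the rotator's drive. Each carries a head, underside on the rail's top, axes parallel to the rail's; which is where varies. Pulling a head off takes 9 to 14 N, weight included; it is free after 28 mm.
- mixer: Fixed white tube rotator, 190 mm deep (x), 150 mm wide (y), about 165 mm high without the drive. Origin on the bench under it, z up; its front (-x side) faces roughly the robot. Its top slopes 30 degrees down towards the front and carries the drive.
- spindle: The rotator's drive, fixed: 16 mm square steel stud, sides parallel to x and y, 28 mm long with the last 6 mm tapered, on a collar 48 mm wide. Origin: centre of the collar's top face; z along the drive outwards, leaning 30 degrees from vertical towards the rotator's front (-x). Home: the head's origin on this origin, z axes in line.
- drive_balls (a point): Point on the drive's axis, 15 mm above the collar, between two spring balls 2.5 mm proud of its +y and -y sides. They touch a socket whose mouth is about 15 mm above the collar, yield, and snap into its dimples in the last 4 mm. Pushing a head on takes 5 to 12 N along the axis; its own weight is not enough.
- drive_ball_l (a joint): how far one spring ball of the sloping drive is pressed in, m: 0 = fully out (free, or clicked into a dimple), 0.001 to 0.003 while the socket wall slides over it (ball on the +y side)
- drive_ball_r (a joint): how far one spring ball of the sloping drive is pressed in, m: 0 = fully out (free, or clicked into a dimple), 0.001 to 0.003 while the socket wall slides over it (ball on the -y side)
- tip_box: Bystander: pipette tip box, 85 x 125 x 73 mm, clear lid. Origin at the centre of its underside.
- reagent_bottle: Bystander: small closed jar with white cap, 38 mm diameter, 70 mm high. Origin at the centre of its underside.
Things that resemble listed ones, but are neither listed nor needed, are in the scene too. What is shaped like the round_head but pink, purple or red is not meant.

How it is judged:
By the outcome, as a careful person would: the job done as asked, in the order asked, and still so for the second after the job is handed in, with the robot touching nothing.
It also fails if it takes over 45 s, if anything falls off the work surface, if the arm or the gripper's body presses on something with over 40 N, if the wrist force passes 120 N, or if a joint passes its speed limit or range.

### The arm

A 6-joint arm with a two-finger parallel gripper is mounted at the origin on the work surface. World frame = base frame: x ahead of the robot, y to its left, z up, the work surface at z = 0. Lengths are in mm, angles in degrees, forces in N, time in s.
With the tool pointing down it reaches from about 225 to 725 mm from the base axis. Payload 3.1 kg.
Tool frame: the origin (TCP) lies midway between the tips of the shut fingers; the grasp point (between the pads) lies 19 mm behind it (r.grip_point_offset is the distance from the TCP to the grasp point, in mm); z points along the fingers, y is the line along which they close (so a half turn about z gives the same grasp; the last joint's range is limited). The gripper opens to 85 mm and grips with 20 to 120 N. Pads are 22 mm wide; open, the fingers measure 114 mm over their backs; the gripper's body (76 mm by 85 mm) begins 54 mm behind the grasp point. The pads swing forward as they close: fully open they stand 13 mm farther back than shut.
Start: joints at [63.954, 2.75, 5.684, 92.934, 0, 82.678], TCP at [168.539, 497.204, 231.312] pointing down, gripper open.
Joint ranges: [-166.93, 166.93], [-56.73, 111.36], [-69.38, 81.34], [-121.58, 131.49], [-85.45, 84.26], [-180, 180]. Speed limits (degrees/s): [159.86, 159.86, 180, 180, 180, 180].

### API

Orientations are given as [roll, pitch, yaw] about the fixed x, y, z axes, in that order (R = Rz(yaw) Ry(pitch) Rx(roll)).
In Python, from workcell import r, hand, planner, snapshot, job gives the robot as it stands. Calls block until the motion is done:
- r.move_to(position, orientation): joint-space move of the TCP to a pose.
- r.line_to(position, speed=150, ori=None, stop_force=None): straight line of the TCP; ori=None keeps the orientation; speed is the mean speed in mm/s. With stop_force (N) it stops when the force on the tool has changed by that much, and returns True; else False.
- r.set_joints(angles): joint-space move.
- hand.command_gripper(opening, effort=None): opening from 0.0 (shut) to 1.0 (fully open); effort is the grip in N (None keeps the last); returns when the fingers have stopped.
- r.wait(seconds).
- planner.inverse_kinematics(position, orientation): joint angles nearest the present ones, or None.
- snapshot(name): name is "scene" or "top"; returns a dict with "img" (480x640x3 uint8, red, green, blue), "K" (3x3 intrinsics, pixels), "D" ([k1, k2, p1, p2, k3] as OpenCV has them; the pictures are not rectified), "cam_to_world" (4x4, takes a point from camera to world coordinates). Camera axes: x right, y down, z forward; pixel columns grow to the right and rows downward; lengths in mm; the calibration is good to about 2 mm. A picture is of the moment at which its call begins. There is no depth.
A pose or a line that the arm cannot do raises r.MotionError and nothing moves.
- job.sign_off(): hands the job in; it is judged then, once.
Readings, each from a call of its own:
- r.get_clock(): time.
- r.get_joints(): joint angles.
- r.get_qd(): joint speeds.
- r.get_joint_efforts(): joint torques, N m.
- r.get_position(): TCP position.
- r.get_orientation(): TCP orientation.
- r.get_ft_force(): force on the tool from outside, world axes, zero at the start.
- r.get_torque(): the same for the moment, N m.
- r.get_gripper_width(): opening from 0.0 (shut) to 1.0 (fully open).
- r.get_grip_force(): force on a finger pad.
Only numpy, scipy, OpenCV 4.12 (cv2) and the standard library are available. Lean on these libraries where they do the work, as an engineer would, in place of code of your own. Each camera call takes 0.05 s, during which the arm holds its last target. There are 200 camera calls.

## Working session

There is one attempt and no reset: what is moved stays moved. The work goes in short steps, each a Python script; the robot and the scene stay as the last script left them, time stands still between calls to the robot, and variables do not carry over. Pictures are saved under pics/ and viewed, at most 10 in all, crops included, and the job is handed in when it is done.

```bash
mkdir -p pics; ls
python3 - <<'E'
from workcell import r,hand,planner,snapshot,job
import cv2,numpy as np
for n in("scene","top"):
    s=snapshot(n); cv2.imwrite(f"pics/{n}0.png",s["img"][:,:,::-1]); np.savez(f"{n}0.npz",**s)
    print(n,s["K"].tolist(),np.round(s["D"],4),np.round(s["cam_to_world"],3).tolist())
E
```

```text
pics
scene [[491.0550740421244, 0.0, 317.4696237936982], [0.0, 491.0550740421244, 231.8542110921614], [0.0, 0.0, 1.0]] [-0.0142  0.      0.      0.      0.    ] [[-0.156, 0.69, -0.707, 1268.26], [0.988, 0.106, -0.115, 99.978], [-0.004, -0.716, -0.698, 797.512], [0.0, 0.0, 0.0, 1.0]]
top [[565.3330828966735, 0.0, 318.3569840247593], [0.0, 565.3330828966735, 239.4102518001738], [0.0, 0.0, 1.0]] [0.0182 0.     0.     0.     0.    ] [[-0.074, -0.977, 0.199, 353.582], [-0.997, 0.073, -0.012, -0.101], [-0.003, -0.199, -0.98, 1201.254], [0.0, 0.0, 0.0, 1.0]]
```

View pics/scene0.png

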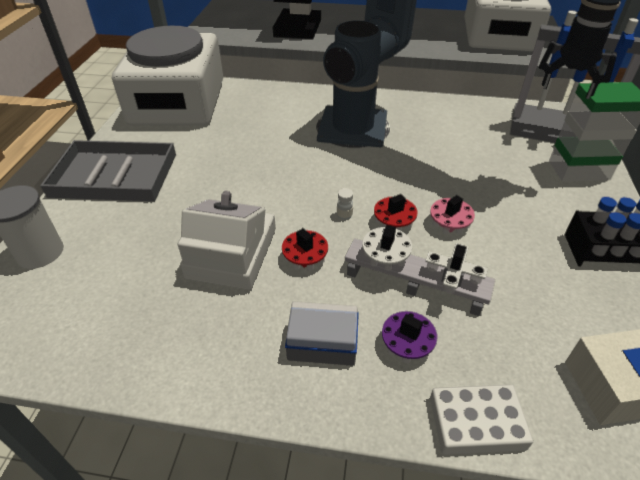

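View pics/top0.png

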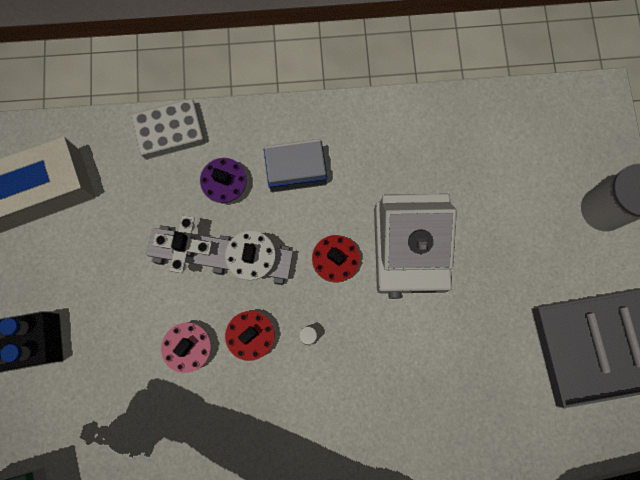

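The only white round head with eight holes is at top (249,255) and scene (387,243). Lookalikes in the top view are red (336,258), red (250,335), pink (187,347) and purple (224,180). The white cross is at (180,241). The drive is at top (421,241) and scene (226,197).

Run:
```python
import cv2,numpy as np
t=cv2.imread("pics/top0.png"); s=cv2.imread("pics/scene0.png")
f=lambda im,x,y,w,h,k:cv2.resize(im[y:y+h,x:x+w],None,fx=k,fy=k,interpolation=cv2.INTER_CUBIC)
a=np.hstack([f(t,200,205,100,75,4),f(t,370,185,100,75*1,4)])
a=np.hstack([f(t,140,205,160,115,2.5),f(t,370,185,160,115,2.5)])
b=np.hstack([f(s,335,215,160,115,2.5),f(s,170,180,160,115,2.5)])
cv2.imwrite("pics/c1.png",np.vstack([a,b]))
```

```text
(no output)
```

View pics/c1.png

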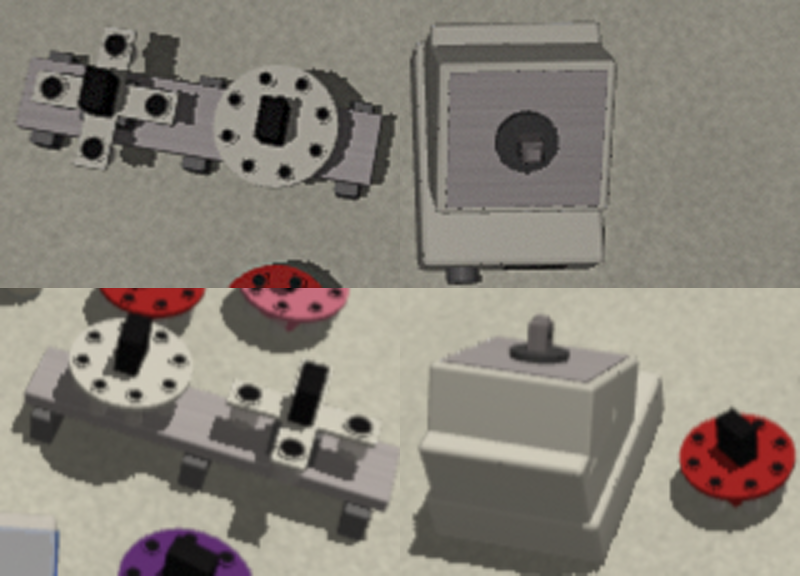

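The crop confirms the round white eight-hole head, upper left at (273,122), with its bar running across the rail. The collar is at crop (527,141), and at (540,352) in the scene half. Now the measurement.

```bash
cat > h.py <<'E'
import cv2,numpy as np
from scipy.spatial.transform import Rotation as Ro
def load(n,i=0): return dict(np.load(f"{n}{i}.npz"))
def ray(s,p):
    u=cv2.undistortPoints(np.array(p,float).reshape(-1,1,2),s["K"],s["D"])[:,0]
    d=np.c_[u,np.ones(len(u))]@s["cam_to_world"][:3,:3].T
    return s["cam_to_world"][:3,3],d/np.linalg.norm(d,axis=1)[:,None]
def plane(s,p,z):
    c,d=ray(s,p); return c+d*((z-c[2])/d[:,2])[:,None]
def tri(s1,p1,s2,p2):
    A=np.zeros((3,3));b=np.zeros(3);L=[]
    for s,p in((s1,p1),(s2,p2)):
        c,d=ray(s,[p]);P=np.eye(3)-np.outer(d[0],d[0]);A+=P;b+=P@c;L.append((P,c))
    x=np.linalg.solve(A,b);return x,[np.linalg.norm(P@(x-c)) for P,c in L]
def proj(s,X):
    M=np.linalg.inv(s["cam_to_world"]);return cv2.projectPoints(np.array(X,float).reshape(-1,1,3),cv2.Rodrigues(M[:3,:3])[0],M[:3,3],s["K"],s["D"])[0][:,0]
def blobs(s,mask,box,amin):
    x,y,w,h=box;m=np.zeros(mask.shape,np.uint8);m[y:y+h,x:x+w]=mask[y:y+h,x:x+w]*255
    cs,_=cv2.findContours(m,cv2.RETR_EXTERNAL,cv2.CHAIN_APPROX_NONE)
    return [c for c in cs if cv2.contourArea(c)>amin]
E
python3 - <<'E'
from h import *
t,s=load("top"),load("scene")
T,S=t["img"].astype(int),s["img"].astype(int)
print("white px",T[262,240],T[240,235],S[255,390],"rail",T[247,215],"collar",T[236,415],T[247,411],"panel",T[225,400],"drive",T[246,423],"frame",T[238,453],"bar",T[253,249],S[238,388])
for nm,im,box,th in(("top",T,(222,226,56,58),125),("scene",S,(358,222,56,45),175)):
    q=t if nm=="top" else s
    m=(im.min(2)>th)
    for c in blobs(q,m,box,200):
        e=cv2.fitEllipse(cv2.convexHull(c)); print(nm,"disc",np.round(e[0],2),np.round(e[1],1),plane(q,[e[0]],85))
m=T.max(2)<45
for b in((236,238,28,30),(168,228,24,26)):
    for c in blobs(t,m,b,40):
        R=cv2.minAreaRect(c);print("bar",R,plane(t,[R[0]],123))
m=T.max(2)<85
for c in blobs(t,m,(403,226,36,32),100): print("collar top",cv2.fitEllipse(cv2.convexHull(c)))
m=S.max(2)<95
for c in blobs(s,m,(205,195,45,20),40): print("collar scene",cv2.fitEllipse(cv2.convexHull(c)),cv2.boundingRect(c))
E
```

```text
white px [160 157 147] [155 152 144] [161 157 145] rail [51 49 48] collar [49 48 46] [42 42 42] panel [120 115 114] drive [101  95  95] frame [136 134 126] bar [14 15 15] [ 9  9 10]
top disc [248.23 253.64] [50.1 55.5] [[561.87701333 129.06308645  85.        ]]
scene disc [394.12 248.59] [24.4 38.6] [[570.7411477  142.65860323  85.        ]]
bar ((248.89190673828125, 252.64865112304688), (12.165525436401367, 18.412687301635742), 9.462322235107422) [[556.64470085 123.28435684 123.        ]]
bar ((179.1538543701172, 241.23077392578125), (14.512594223022461, 18.434917449951172), 11.309932708740234) [[589.31974095 257.34086065 123.        ]]
collar top ((420.306884765625, 241.32252502441406), (24.80010223388672, 25.61077117919922), 70.30007934570312)
collar scene ((226.0552520751953, 202.73443603515625), (16.043476104736328, 25.78520393371582), 89.60196685791016) (214, 195, 24, 15)
```

Run:
```python
from h import *
t,s=load("top"),load("scene")
def dots(q,box,k=6,th=60):
    x,y,w,h=box; g=cv2.resize(q["img"][y:y+h,x:x+w].max(2),None,fx=k,fy=k,interpolation=cv2.INTER_CUBIC)
    cs,_=cv2.findContours((g<th).astype(np.uint8),cv2.RETR_LIST,cv2.CHAIN_APPROX_NONE)
    o=[]
    for c in cs:
        a=cv2.contourArea(c)/k/k
        if 3<a<40:
            M=cv2.moments(c);o.append((M["m10"]/M["m00"]/k+x+.5/k-.5,M["m01"]/M["m00"]/k+y+.5/k-.5,a))
    return np.array(o)
for n,q,b,cen in(("top",t,(222,228,56,56),(250,255)),("scene",s,(358,222,58,48),(387,245))):
    d=dots(q,b,th=85); P=plane(q,d[:,:2],87); C=plane(q,[cen],87)[0]
    rr=np.linalg.norm(P-C,axis=1); k=(rr>28)&(rr<48); P=P[k]
    A=np.c_[2*P[:,:2],np.ones(len(P))]; w=np.linalg.lstsq(A,(P[:,:2]**2).sum(1),rcond=None)[0]
    v=P[:,:2]-w[:2]; print(n,len(P),"centre",w[:2],"radii",np.linalg.norm(v,axis=1).round(1),"ang",np.sort(np.degrees(np.arctan2(v[:,1],v[:,0]))).round(1))
d=dots(t,(150,214,64,60)); print("cross",plane(t,d[:,:2],87).round(1).tolist(),d.round(1).tolist())
# spindle
for zsc in(202.7,205.6): print("collar",tri(t,(420.6,241.3),s,(226,zsc)))
# panel mask, top
T=t["img"].astype(int)
# panel lower edge/upper edge corners from crop
f=lambda x,y:((x-400)/2.5+370-.3,y/2.5+185-.3)
E4=[f(448,72),f(608,70),f(443,207),f(606,208)]
print(plane(t,E4[:2],200),plane(t,E4[2:],130))
F=[f(432,26),f(598,23),f(420,267),f(602,264)]
print(plane(t,F[:2],60),plane(t,F[2:],60))
```

```text
top 8 centre [559.59257482 126.23673417] radii [39.  38.9 38.9 39.  38.9 38.9 39.1 39. ] ang [-171.4 -126.4  -80.9  -36.4    8.6   53.5   98.7  143.7]
scene 7 centre [559.45498037 127.57987352] radii [39.  38.9 39.1 39.  39.  39.  39. ] ang [-126.1  -81.3  -36.2    8.5   53.6   98.5  143.7]
cross [[538.8, 236.9, 87.0], [542.7, 245.7, 87.0], [559.0, 300.4, 87.0], [578.2, 201.1, 87.0], [632.9, 219.5, 87.0]] [[194.5, 268.9, 6.3], [190.0, 267.3, 10.4], [162.3, 261.2, 39.6], [211.8, 248.1, 33.0], [201.7, 222.3, 4.0]]
collar (array([ 550.03053909, -205.66105242,  143.59381722]), [np.float64(0.9817160196594906), np.float64(0.9817160196595535)])
collar (array([ 551.22129754, -206.63981623,  136.7224133 ]), [np.float64(1.3454971460169567), np.float64(1.3454971460169025)])
[[ 595.49545975 -143.76741558  200.        ]
 [ 588.23034919 -260.01864106  200.        ]] [[ 506.77125992 -139.47470085  130.        ]
 [ 496.76150067 -263.48218439  130.        ]]
[[ 669.79091974 -154.42769691   60.        ]
 [ 661.90633135 -292.93868437   60.        ]] [[ 469.39523516 -125.23249086   60.        ]
 [ 460.9598445  -271.92165146   60.        ]]
```

Run:
```python
import cv2,numpy as np
t=cv2.imread("pics/top0.png"); s=cv2.imread("pics/scene0.png")
f=lambda im,x,y,w,h,k:cv2.resize(im[y:y+h,x:x+w],None,fx=k,fy=k,interpolation=cv2.INTER_CUBIC)
cv2.imwrite("pics/c2.png",np.hstack([cv2.convertScaleAbs(f(t,400,220,40,50,10),alpha=1.6),cv2.convertScaleAbs(f(s,205,180,40,50,10),alpha=1.3)]))
```

```text
(no output)
```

View pics/c2.png

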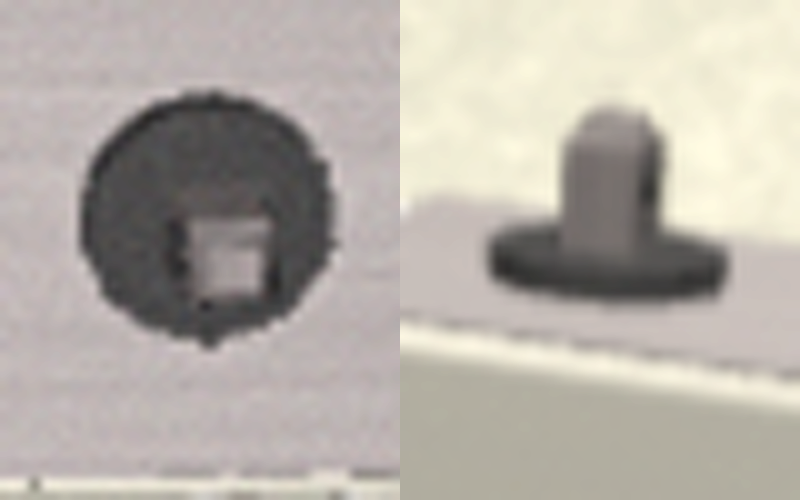

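Run:
```python
from h import *
t,s=load("top"),load("scene")
a=tri(t,(420.75,241.75),s,(225.5,204.5)); b=tri(t,(423.2,246.5),s,(225.9,191.5)); print(a,b,b[0]-a[0])
n=Ro.from_euler("xyz",[0,-30,-3.6],degrees=True).apply([0,0,1]); print(28*n)
for z in(-4,0,4):
  o=a[0]+[0,0,z]; print(z,[proj(q,[o,o+28*n]).round(1).tolist() for q in(t,s)])
```

```text
(array([ 550.13173185, -207.09911939,  138.589436  ]), [np.float64(0.7094218625924347), np.float64(0.7094218625923817)]) (array([ 536.59118907, -206.5732519 ,  161.85958352]), [np.float64(0.24703881786356763), np.float64(0.24703881786358964)]) [-13.54054278   0.52586749  23.27014752]
[-13.9723742    0.87906727  24.24871131]
-4 [[[420.0, 242.3], [422.6, 247.1]], [[225.4, 205.9], [226.2, 192.5]]]
0 [[[420.4, 241.9], [423.0, 246.7]], [[225.1, 204.5], [225.9, 191.0]]]
4 [[[420.8, 241.5], [423.4, 246.3]], [[224.9, 203.0], [225.7, 189.5]]]
```

```bash
cat >> h.py <<'E'
HD=np.array([559.5,126.9,45.]); RH=Ro.from_euler("z",-13.9,degrees=True)
SP=np.array([550.2,-206.9,138.5]); RM=Ro.from_euler("xyz",[0,-30,-3.6],degrees=True); N=RM.apply([0,0,1])
G=43.
def tool(R,half): return (R*Ro.from_euler("xyz",[180,0,180*half],degrees=True)).as_euler("xyz",degrees=True).tolist()
E
cat > go1.py <<'E'
from h import *
from workcell import r,hand,planner
for half in(0,1):
    a=planner.inverse_kinematics((HD+[0,0,G]).tolist(),tool(RH,half)); b=planner.inverse_kinematics((SP+N*G).tolist(),tool(RM,half)); c=planner.inverse_kinematics((SP+N*(G+60)).tolist(),tool(RM,half))
    print(half,*[None if v is None else np.round(v,1) for v in(a,b,c)])
E
python3 go1.py
```

```text
0 [   6.1   10.9   -1.8   77.3    0.  -160. ] [-36.9 -20.9 -27.5  57.6  16.  150.3] [-39.4 -25.2 -24.5  65.5  17.  148. ]
1 [ 6.1 10.9 -1.8 77.3  0.  20. ] [-36.9 -20.9 -27.5  57.6  16.  -29.7] [-39.4 -25.2 -24.5  65.5  17.  -32. ]
```

```bash
cat > go2.py <<'E'
from h import *
from workcell import r,hand,planner,snapshot
o=tool(RH,1)
r.move_to((HD+[0,0,G+130]).tolist(),o); hand.command_gripper(0.65,80)
r.line_to((HD+[0,0,G+45]).tolist(),speed=150); print(r.line_to((HD+[0,0,G]).tolist(),speed=60,stop_force=8))
print(r.get_position(),r.get_ft_force())
hand.command_gripper(0.0,80); print("w",r.get_gripper_width(),r.get_grip_force(),r.get_ft_force())
r.line_to((HD+[0,0,G+35]).tolist(),speed=30); print(r.get_ft_force())
r.line_to((HD+[0,0,G+180]).tolist(),speed=150); print("w",r.get_gripper_width(),r.get_ft_force(),r.get_clock())
r.move_to((SP+N*(G+70)).tolist(),tool(RM,1)); 
r.line_to((SP+N*(G+36)).tolist(),speed=80); r.wait(.2); print(r.get_position(),r.get_ft_force(),r.get_clock())
for n in("scene","top"):
    s=snapshot(n); cv2.imwrite(f"pics/{n}1.png",s["img"][:,:,::-1]); np.savez(f"{n}1.npz",**s)
f=lambda im,x,y,w,h,k:cv2.resize(im[y:y+h,x:x+w,::-1],None,fx=k,fy=k,interpolation=cv2.INTER_CUBIC)
cv2.imwrite("pics/c3.png",np.hstack([f(load("top",1)["img"],370,190,100,130,4),f(load("scene",1)["img"],170,130,100,130,4)]))
E
python3 go2.py
```

```text
False
[559.74997568 126.93606615  88.32053058] [0.61207675 1.1062565  0.06237005]
w 0.22553513835958494 78.40881586074829 [ 0.27192739 -0.99112502  2.18959335]
[-0.69395126 -0.58753934 -2.21730459]
w 0.22314944649237475 [-0.40104606  0.17582251 -2.75465009] 6.9167
[ 511.03517144 -204.67937375  207.88774677] [-0.80138763 -0.13231142 -2.08263945] 8.975
```

View pics/c3.png

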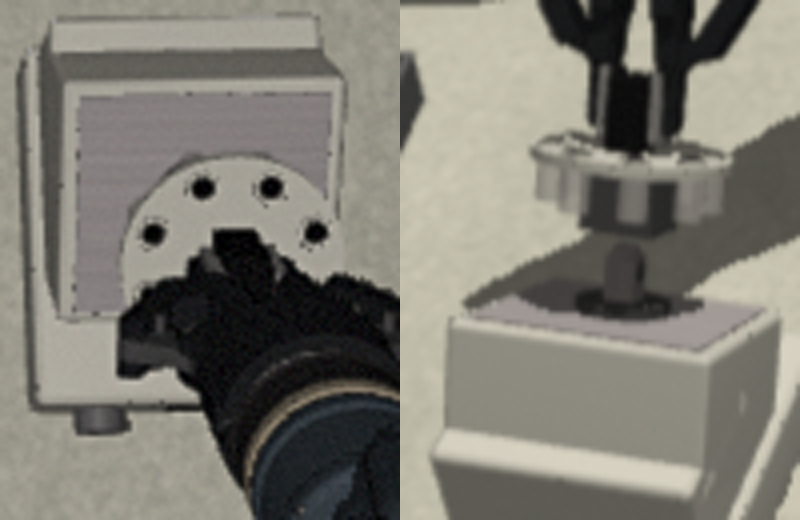

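The head is held above the drive. In the top half the holes sit at crop (153,233), (203,187), (271,187) and (316,232). In the scene half the hub at x≈630 is over the drive at x≈626. Next I compare the holes with their expected places.

```bash
cat > chk.py <<'E'
from h import *
t=load("top",1)
import json
from workcell import r
p=np.array(r.get_position()); Rt=Ro.from_euler("xyz",r.get_orientation(),degrees=True)
print("tool vs nominal deg",np.degrees((RM.inv()*(Rt*Ro.from_euler("xyz",[180,0,180],degrees=True).inv())).as_rotvec()).round(2))
o=p-N*G; print("head along/lateral in spindle frame",RM.inv().apply(o-SP).round(2))
g=cv2.resize(t["img"][220:260,395:460].max(2),None,fx=6,fy=6,interpolation=cv2.INTER_CUBIC)
cs,_=cv2.findContours((g<70).astype(np.uint8),cv2.RETR_LIST,cv2.CHAIN_APPROX_NONE)
D=np.array([[c[:,0,0].mean()/6+395-.42,c[:,0,1].mean()/6+220-.42] for c in cs if 15*36<cv2.contourArea(c)<60*36])
A=np.radians(np.arange(8)*45+22.5)
H=o+RM.apply(np.c_[39*np.cos(A),39*np.sin(A),42+0*A]); P=proj(t,H)
c,d=ray(t,D); X=c+d*(((o+42*N-c)@N)/(d@N))[:,None]; L=RM.inv().apply(X-o)
for q,l in zip(D,L):
    i=np.argmin(np.linalg.norm(P-q,axis=1)); print(q.round(1),(q-P[i]).round(1),"mm",(l-RM.inv().apply(H[i]-o)).round(2))
E
python3 chk.py
```

```text
tool vs nominal deg [-0.04 -0.06  0.01]
head along/lateral in spindle frame [ 0.55 -0.28 36.6 ]
[407.9 248.1] [-0.3  0. ] mm [0.   0.58 0.  ]
[448.5 247.6] [-0.4  0.1] mm [-0.1   0.77 -0.  ]
[420.3 236.6] [-0.4  0. ] mm [-0.    0.63 -0.  ]
[437.3 236.5] [-0.3  0. ] mm [-0.08  0.57 -0.  ]
```

```bash
cat > go3.py <<'E'
from h import *
from workcell import r,hand,planner,snapshot
def st(m):
    p=np.array(r.get_position()); print(m,"head in sp",RM.inv().apply(p-N*G-SP).round(2),"F",RM.inv().apply(r.get_ft_force()).round(1),"M",np.round(r.get_torque(),2),"w",round(r.get_gripper_width(),3))
print(r.line_to((SP+N*(G+17)).tolist(),speed=40,stop_force=6)); st("17")
print(r.line_to((SP+N*(G-3)).tolist(),speed=20,stop_force=20)); st("end"); r.wait(.3); st("settled")
E
python3 go3.py
```

```text
False
17 head in sp [-0.35  0.17 16.7 ] F [-2.3 -0.5 -1.2] M [-0.01  0.75  0.05] w 0.22
True
end head in sp [-0.16  0.1   0.75] F [-0.2 -0.2  5.2] M [0.15 0.51 0.09] w 0.22
settled head in sp [-0.24  0.08  0.7 ] F [ 0.9 -0.   5.6] M [0.17 0.22 0.1 ] w 0.222
```

```bash
cat > go4.py <<'E'
exec(open("go3.py").read().split("print(r.line")[0])
print(r.line_to((SP+N*(G-5)).tolist(),speed=15,stop_force=22)); st("push"); r.wait(.3); st("settled")
for n in("scene","top"):
    s=snapshot(n); np.savez(f"{n}2.npz",**s)
f=lambda im,x,y,w,h,k:cv2.resize(im[y:y+h,x:x+w,::-1],None,fx=k,fy=k,interpolation=cv2.INTER_CUBIC)
cv2.imwrite("pics/c4.png",f(load("scene",2)["img"],180,140,90,90,6))
E
python3 go4.py
```

```text
True
push head in sp [-0.06  0.12  0.77] F [-0.4 -0.1  4.1] M [0.11 0.58 0.09] w 0.219
settled head in sp [-0.13  0.11  0.74] F [-1.1  0.4  4.5] M [0.15 0.45 0.11] w 0.217
```

View pics/c4.png

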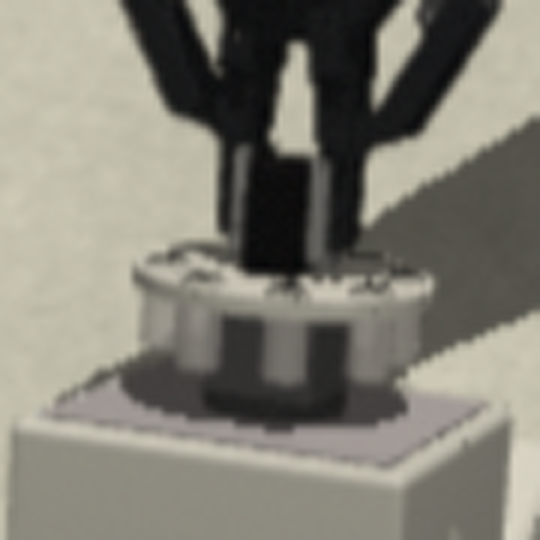

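The head doesn't move under a 22 N push, and the picture shows the hub, around (275,400), sitting on the collar with no gap. Now I release and check.

```bash
cat > go5.py <<'E'
exec(open("go3.py").read().split("print(r.line")[0])
hand.command_gripper(0.6); st("open")
p=np.array(r.get_position())
r.line_to((p+N*110).tolist(),speed=100); print(r.get_ft_force(),r.get_clock())
r.set_joints([40,-20,5,92,0,20]) ; print(r.get_clock())
for n in("scene","top"):
    s=snapshot(n); np.savez(f"{n}3.npz",**s); cv2.imwrite(f"pics/{n}3.png",s["img"][:,:,::-1])
A=np.radians(np.arange(8)*45+22.5)
for n,b in(("top",(380,215,80,70)),("scene",(195,150,65,60))):
    q=load(n,3);x,y,w,h=b; g=cv2.resize(q["img"][y:y+h,x:x+w].max(2),None,fx=6,fy=6,interpolation=cv2.INTER_CUBIC)
    cs,_=cv2.findContours((g<75).astype(np.uint8),cv2.RETR_LIST,cv2.CHAIN_APPROX_NONE)
    D=[[c[:,0,0].mean()/6+x-.42,c[:,0,1].mean()/6+y-.42] for c in cs if 5*36<cv2.contourArea(c)<60*36]
    for z in(0,4):
        P=proj(q,SP+RM.apply(np.c_[39*np.cos(A),39*np.sin(A),42+z+0*A])); E=np.array([min((np.subtract(d,p) for p in P),key=np.linalg.norm) for d in D])
        E=E[np.linalg.norm(E,axis=1)<4]; print(n,"lift",z,len(E),np.median(E,axis=0).round(2),"px; 1mm along axis =",((proj(q,[SP+43*N])-proj(q,[SP+42*N]))[0]).round(2))
a,b=load("top",3)["img"][180:320,140:470,::-1],load("scene",3)["img"][150:300,165:495,::-1]
cv2.imwrite("pics/c5.png",cv2.resize(np.vstack([a,b]),None,fx=2,fy=2,interpolation=cv2.INTER_CUBIC))
E
python3 go5.py
```

```text
open head in sp [-0.94  0.26  0.08] F [-0.4 -0.1 -0.5] M [0.02 0.5  0.01] w 0.602
[-0.70373071  0.40921197 -0.27335556] 13.1
15.2417
top lift 0 7 [-0.24  0.45] px; 1mm along axis = [0.1  0.18]
top lift 4 7 [-0.66 -0.23] px; 1mm along axis = [0.1  0.18]Traceback (most recent call last):
  File "go5.py", line 15, in <module>
    E=E[np.linalg.norm(E,axis=1)<4]; print(n,"lift",z,len(E),np.median(E,axis=0).round(2),"px; 1mm along axis =",((proj(q,[SP+43*N])-proj(q,[SP+42*N]))[0]).round(2))
        ~~~~~~~~~~~~~~^^^^^^^^^^
    return sqrt(add.reduce(s, axis=axis, keepdims=keepdims))
                ~~~~~~~~~~^^^^^^^^^^^^^^^^^^^^^^^^^^^^^^^^^
numpy.exceptions.AxisError: axis 1 is out of bounds for array of dimension 1
```

Run:
```python
from h import *
out=[]
for n,(x,y) in(("top",(380,205)),("scene",(180,140))):
    q=load(n,3); im=cv2.resize(q["img"][y:y+80,x:x+80,::-1],None,fx=5,fy=5,interpolation=cv2.INTER_CUBIC)
    # bar top outline at home (green) and 4 mm short (red)
    for lift,col in((0,(0,255,0)),(4,(0,0,255))):
        c=SP+RM.apply([[a*17,b*10,78+lift] for a,b in((1,1),(1,-1),(-1,-1),(-1,1))])
        p=((proj(q,c)-[x,y]+.5)*5).round().astype(int); cv2.polylines(im,[p],True,col,1)
        th=np.linspace(0,2*np.pi,60); c=SP+RM.apply(np.c_[50*np.cos(th),50*np.sin(th),40+lift+0*th])
        cv2.polylines(im,[((proj(q,c)-[x,y]+.5)*5).round().astype(int)],True,col,1)
    out.append(im)
w=cv2.resize(load("top",3)["img"][140:340,140:540,::-1],(400,200)); w2=cv2.resize(load("scene",3)["img"][140:390,100:600,::-1],(400,200))
cv2.imwrite("pics/c5.png",np.vstack([np.hstack(out),np.hstack([w,w2])]))
```

```text
(no output)
```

View pics/c5.png

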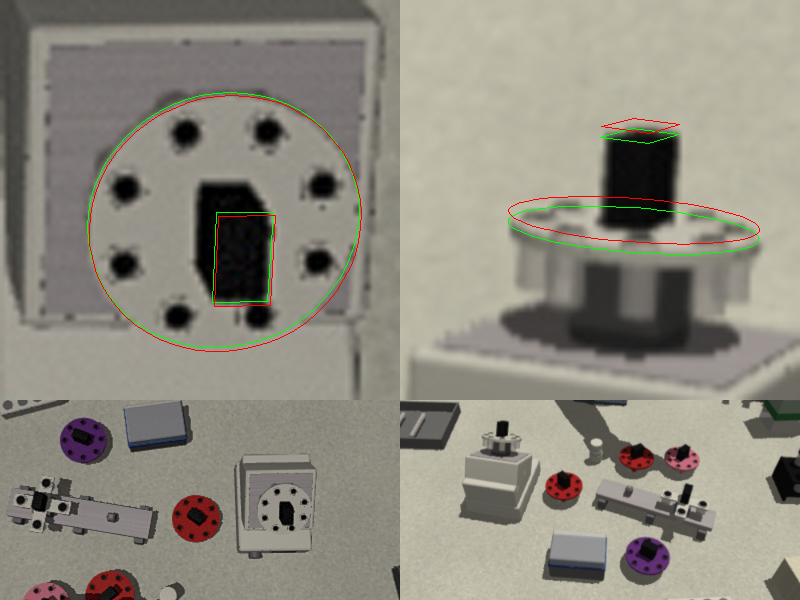

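The outlines match the home position in both views: disc edge and bar top lie on green, not on red (4 mm short). The cross is still on the rail, and the box and jar haven't moved. One light press with shut fingers on the bar's top will confirm it's fully seated before I hand in.

```bash
cat > go6.py <<'E'
from h import *
from workcell import r,hand,planner,snapshot,job
sp=lambda:RM.inv().apply(np.array(r.get_position())-SP).round(2)
r.move_to((SP+N*150).tolist(),tool(RM,1)); hand.command_gripper(0.0,40)
r.line_to((SP+N*90).tolist(),speed=80)
print(r.line_to((SP+N*72).tolist(),speed=15,stop_force=4),sp())
print(r.line_to((SP+N*70).tolist(),speed=10,stop_force=18),sp())
r.line_to((SP+N*150).tolist(),speed=100); r.set_joints([40,-20,5,92,0,20]); print(r.get_ft_force(),r.get_clock())
A,B=load("scene",3)["img"],snapshot("scene"); np.savez("scene4.npz",**B)
x,y,w,h=195,140,65,80; a,b=[cv2.cvtColor(i[y:y+h,x:x+w],cv2.COLOR_RGB2GRAY).astype(np.float32) for i in(A,B["img"])]
print("shift px",cv2.phaseCorrelate(a,b), np.abs(a-b).mean())
E
python3 go6.py
```

```text
True [ 1.500e-01 -2.000e-02  7.816e+01]
True [ 0.6  -0.15 78.12]
[ 0.48180983 -0.02781568 -0.41120481] 23.1
shift px ((0.002874976075524671, -0.004444083770614782), 0.9919975312219725) 0.51346153
```

The bar's top met the fingers at 78.1 mm (78 expected at home), and the head did not move under 18 N, so it is fully home.

```bash
python3 -c "
from workcell import job
print(job.sign_off())"
```

```text
the job is handed in; nothing more can be done
None
```

The round head is fitted fully home on the rotator's drive and released. The four-armed head is still on the rail, the tip box and jar weren't moved, and the job was handed in at about 23 s on the robot's clock.

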